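# Refit a hob knob on its D-shaft and keep it pressed in

## Task

One gas valve on the hob has lost its knob: pick up the loose knob from the worktop, turn it so that the flat in its bore matches the flat of the bare brass D-shaft (white pointer over the red line), and push it down onto the shaft until it is fully home. Then keep pressing, so that the sprung shaft goes all the way in as for lighting the burner, and finish like that, still gripping the knob and holding it pressed in: do not let go. Leave the timer, the spice tin and the ramekin where they are.

Things in the scene. Friction and masses are not known exactly. Their poses are not given: they have to be found in the camera images.
- knob: loose black knob, upright on the worktop right of the hob, 60 g. Skirt 42 mm across, 18 high; on it a bar grip 40 long (x), 14 wide (y), 18 to 40 mm above the underside: pinch it from above. Origin: underside centre; +x to the bar end with the white pointer line. Below: blind D bore 16 mm deep, 13.6 across, flat on the +x side 2.8 mm off axis, mouth chamfered. Fits only with knob x along shaft x
- knob_pointer (a point): outer end of the white pointer line on the knob's grip: 20 mm from the knob's axis along its +x, 40 mm above its underside; axes as the knob's
- stem_seat (a point): top centre of the bare valve's aluminium collar (44 mm across) on the hob's black strip, 21 mm above the worktop with the shaft out; moves with the shaft. A brass D-shaft rises 14 mm from it: 12 mm across, flat 2 mm off axis on +x, top 2 mm tapered. z up; +x the way flat and red line on the collar face. It cannot turn. Knob fully home: its origin at this point. Play 0.8 mm, 0.15 rad
- stem (a joint): how far the sprung shaft with its collar is pushed down, m: 0 out, 0.006 all the way in (hard stop). The spring resists with 4 N at the start of the travel and about 9 N at its end, and pushes the shaft out again when let go
- hob: white gas hob, 510 (x) by 580 (y) by 8 mm, fixed. Origin: under the middle of its black control strip, along x near its right (-y) edge. Four knob places at x = -112, -38, 38, 112 mm; which one is bare varies, the others bear like fixed knobs (tops 61 mm above the worktop). Pan supports 40 mm high begin 110 mm to the left (+y); a frying pan on the far left burner, rim 86 mm up
- timer: bystander: round black kitchen timer lying face up, 70 mm across, 40 mm high; origin: centre of the underside
- spice_tin: bystander: spice tin, 48 mm across, 58 mm high; origin: centre of the underside
- ramekin: bystander: white bowl, 74 mm across, 45 mm high; origin: centre of the underside
There are look-alikes about, which are no part of the job. What is shaped like the knob but purple is not meant.

How it is judged:
By the outcome, as a careful person would: the job done as asked, in the order asked, and still so for the second after the job is handed in, while the arm keeps its last pose, push and grip.
It also fails if it takes over 38 s, if anything falls off the work surface, if the arm or the gripper's body presses on something with over 40 N, if the wrist force passes 120 N, or if a joint passes its speed limit or range.

## Robot

A 6-joint arm with a two-finger parallel gripper is mounted at the origin on the work surface. World frame = base frame: x ahead of the robot, y to its left, z up, the work surface at z = 0. Lengths are in m, angles in rad, forces in N, time in s.
With the tool pointing down it reaches from about 0.25 to 0.725 m from the base axis. Payload 4 kg.
Tool frame: the origin (TCP) lies at the very end of the fingers, on their centre line; the grasp point (between the pads) lies 19 mm behind it; z points along the fingers, y is the line along which they close (so a half turn about z gives the same grasp; the last joint's range is limited). The gripper opens to 85 mm and grips with 20 to 120 N. Pads are 22 mm wide; open, the fingers measure 114 mm over their backs; the gripper's body (76 mm by 85 mm) begins 54 mm behind the grasp point. The pads swing forward as they close: fully open they stand 13 mm farther back than shut.
Start: joints at [-1.23, 0.241, 0.005, 1.335, 0, 1.571], TCP at [0.167, -0.471, 0.231] pointing down, gripper open.
Joint ranges: [-2.72, 2.72], [-1.05, 1.87], [-1.09, 1.28], [-1.99, 2.15], [-1.42, 1.44], [-3.14, 3.14]. Speed limits (rad/s): [2.79, 2.79, 3.14, 3.14, 3.14, 3.14].

## Interface

Orientations are given as a unit quaternion [x, y, z, w].
In Python, from workcell import telemetry, vision, workorder gives the robot as it stands.
- The arm moves only by the shell command python3 -m inch 'ROWS'. ROWS is JSON, a list of rows, each a list of 3 entries, a list of its own where there are three numbers: the turn, a rotation vector about the tool's x, y, z scaled (see below), then the shift along the tool's x, y, z scaled (see below), then the closure, from -1 (fully open) to 1 (shut). A call has 1 to 10 rows; each row shifts and turns the commanded pose from where the row before left it, along the tool's axes as they then stand; what a row does not reach is not made up. The controller multiplies each number of a shift by 0.3 m and each number of a turn by 360 degrees. A row lasts 1/12 s, in which the tool goes at most 41.7 mm and 7.16 degrees, less where a joint would pass 70% of its speed; a pose out of reach is approached as far as the arm can. A call with a number of a shift or a turn outside -1 to 1 is refused whole. A call with a gripper value outside its range is refused whole. The fingers move at their own pace and stop on an object; the grip force is fixed at half the most. Time passes only in rows, so rows that do not move let the fingers close. It gives the time, the measured TCP pose, the force, the opening and the grip force at its end, in the units of the state.
- telemetry.get_obs(): the state, without advancing time (a new reading comes with each control period).
- vision.camera(name): name is "side" or "top" or "wrist"; returns a dict with "img" (480x640x3 uint8, red, green, blue), "fov_y" (degrees; the focal length in pixels is half the picture's height over the tangent of half this angle, whatever the lens; pixels are square), "cx", "cy" (the principal point, pixels), "D" ([k1, k2, p1, p2, k3] as OpenCV has them; the pictures are not rectified), "pose" (4x4, takes a point from camera to world coordinates). Camera axes: x right, y up, looking along -z (the intrinsics and any distortion apply to the point x, -y, -z); pixel columns grow to the right and rows downward; lengths in m; the calibration is good to about 2 mm. A picture is of the moment at which its call begins. There is no depth.
- workorder.job_done(): hands the job in; it is judged then, once.
The state is a dict: "clock": time; "joint_pos": joint angles; "joint_vel": joint speeds; "tau": joint torques, N m; "eef_pos": TCP position; "tool_rot": TCP orientation; "ft_force": force on the tool from outside, world axes, zero at the start; "ft_torque": the same for the moment, N m; "grip_width": finger opening in m; "grasp_force": force on a finger pad.
Only numpy, scipy, OpenCV 4.12 (cv2) and the standard library are available. Lean on these libraries where they do the work, as an engineer would, in place of code of your own. Each camera call takes 0.05 s, during which the arm holds its last target. There are 200 camera calls.

## Working session

There is one attempt and no reset: what is moved stays moved. The work goes in short steps, Python scripts to look and compute and a shell command to move; the robot and the scene stay as the last step left them, time stands still between calls to the robot, and variables do not carry over. Pictures are saved under pics/ and viewed, at most 10 in all, crops included, and the job is handed in when it is done.

```bash
mkdir -p pics; ls; cat > h.py <<'E'
import numpy as np, cv2
from workcell import telemetry, vision, workorder
def K(c):
    f=c["img"].shape[0]/2/np.tan(np.radians(c["fov_y"])/2)
    return np.array([[f,0,c["cx"]],[0,f,c["cy"]],[0,0,1.]])
def ray(c,uv):
    p=cv2.undistortPoints(np.array(uv,float).reshape(-1,1,2),K(c),np.array(c["D"],float)).reshape(-1,2)
    d=np.c_[p[:,0],-p[:,1],-np.ones(len(p))]@np.array(c["pose"])[:3,:3].T
    return np.array(c["pose"])[:3,3],d
def onz(c,uv,z):
    o,d=ray(c,uv); return o+d*((z-o[2])/d[:,2])[:,None]
def proj(c,P):
    P=np.atleast_2d(P); T=np.linalg.inv(np.array(c["pose"])); q=P@T[:3,:3].T+T[:3,3]
    q=q*[1,-1,-1]
    return cv2.projectPoints(q,np.zeros(3),np.zeros(3),K(c),np.array(c["D"],float))[0].reshape(-1,2)
def tri(c1,u1,c2,u2):
    A=np.zeros((3,3));b=np.zeros(3)
    for c,u in((c1,u1),(c2,u2)):
        o,d=ray(c,[u]);d=d[0]/np.linalg.norm(d[0]);M=np.eye(3)-np.outer(d,d);A+=M;b+=M@o
    return np.linalg.solve(A,b)
def save(n,im): cv2.imwrite("pics/"+n+".png",cv2.cvtColor(im,cv2.COLOR_RGB2BGR))
E
python3 - <<'E'
from h import *
import pickle
cs={n:vision.camera(n) for n in("side","top","wrist")}
pickle.dump(cs,open("c0.pkl","wb"))
for n,c in cs.items(): save(n+"0",c["img"]); print(n,c["fov_y"],c["cx"],c["cy"],c["D"],np.round(c["pose"],3).tolist())
print(telemetry.get_obs())
E
```

```text
pics
side 54.224711953020304 321.82088821198414 230.93994054821565 [-0.10568554  0.          0.          0.          0.        ] [[0.939, 0.211, -0.272, 0.362], [-0.344, 0.55, -0.761, -0.812], [-0.011, 0.808, 0.589, 0.546], [0.0, 0.0, 0.0, 1.0]]
top 45.245569104548096 325.6901638385349 244.74037423030734 [-0.05596359  0.          0.          0.          0.        ] [[-0.013, 0.995, -0.096, 0.48], [-1.0, -0.013, 0.002, -0.196], [0.001, 0.096, 0.995, 0.959], [0.0, 0.0, 0.0, 1.0]]
wrist 62.60789904097343 320.0484826500528 231.91172360172052 [-0.01696214  0.          0.          0.          0.        ] [[0.335, 0.891, 0.307, 0.247], [-0.942, 0.317, 0.107, -0.443], [-0.002, -0.325, 0.946, 0.372], [0.0, 0.0, 0.0, 1.0]]
{'clock': 0.15, 'joint_pos': array([-1.22999292e+00,  2.41273706e-01,  4.04185540e-03,  1.33516845e+00,
        1.66722485e-05,  1.57082334e+00]), 'joint_vel': array([-0.00205179, -0.00135428,  0.0048707 ,  0.0001125 , -0.00062971,
        0.00071149]), 'tau': array([-7.96861368e-04, -3.72635472e+01,  2.52638376e+01,  1.23824214e-02,
       -4.63129209e-05, -1.76168754e-05]), 'eef_pos': array([ 0.16697228, -0.47080533,  0.23060369]), 'tool_rot': array([ 9.85518700e-01,  1.69564879e-01, -1.27794446e-04, -7.91781113e-04]), 'ft_force': array([-0.57990498,  0.76489438,  0.60276422]), 'ft_torque': array([-0.0030656 ,  0.00524482, -0.03260878]), 'grasp_force': 0.0, 'grip_width': 0.08493137350133548}
```

View pics/top0.png

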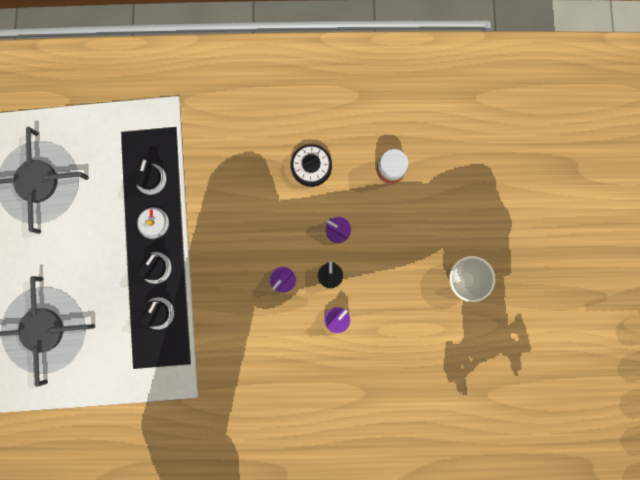

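View pics/side0.png

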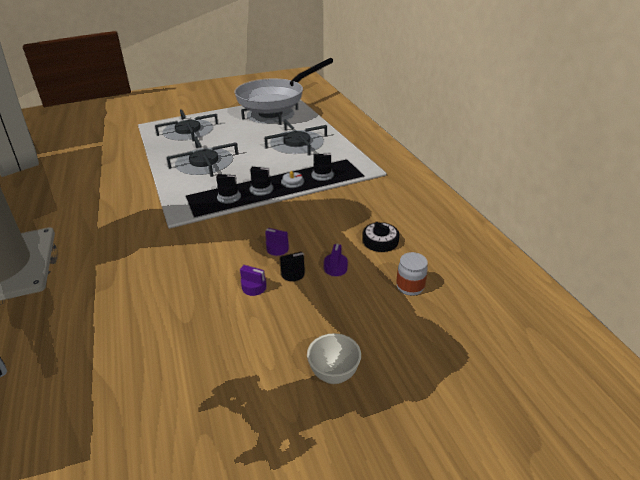

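View pics/wrist0.png

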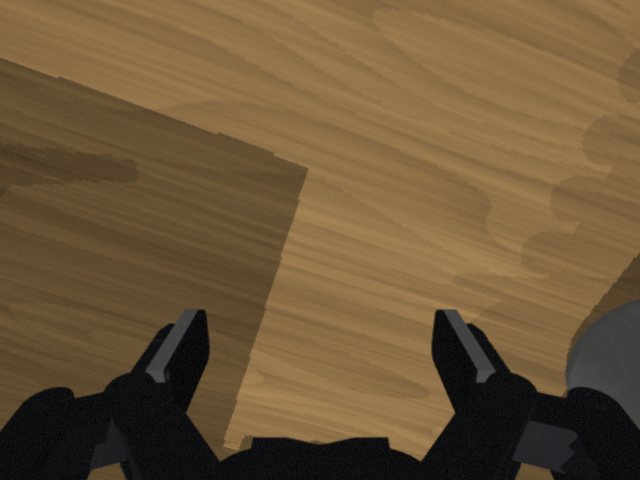

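The top view shows what could be taken for the knob. The black knob is at (330,275), with its pointer towards the top of the image. The purple look-alikes are at (338,230), (283,279) and (337,320), and the round black timer is at (311,165). The fixed knobs on the strip are at (150,178), (156,267) and (159,313). I choose the black knob at (330,275). The bare stem is at (152,222), with its red line pointing up in the image. In the side view the knob is at (292,266) and the stem at (292,179). The wrist view shows only worktop and fingers.

```bash
python3 - <<'E'
from h import *
import pickle
cs=pickle.load(open("c0.pkl","rb"))
t=cs["top"]["img"];s=cs["side"]["img"]
cr=lambda im,u,v:cv2.resize(im[v-20:v+20,u-26:u+26],None,fx=7,fy=7,interpolation=cv2.INTER_CUBIC)
save("crop1",np.vstack([np.hstack([cr(t,330,275),cr(t,152,222)]),np.hstack([cr(s,292,266),cr(s,292,179)])]))
def cm(im,m,u,v,r):
    k=np.zeros(im.shape[:2],bool);k[v-r:v+r+1,u-r:u+r+1]=1;y,x=np.nonzero(m&k);return x.mean(),y.mean(),len(x),x.min(),x.max(),y.min(),y.max()
for n,im,a,b in(("top",t,(330,275),(152,222)),("side",s,(292,266),(292,179))):
    I=im.astype(int);mx=I.max(2)
    print(n,"knob",cm(im,mx<60,*a,22))
    print(n,"white",cm(im,(I.min(2)>90)&(mx-I.min(2)<40),*a,18))
    print(n,"collar",cm(im,(I.min(2)>120),*b,18))
    print(n,"red",cm(im,(I[...,0]>130)&(I[...,1]<90)&(I[...,2]<90),*b,18))
    print(n,"brass",cm(im,(I[...,0]-I[...,2]>45)&(I[...,1]-I[...,2]>30),*b,14))
E
```

```text
top knob (np.float64(329.7863849765258), np.float64(275.5798122065728), 426, np.int64(318), np.int64(342), np.int64(263), np.int64(287))
top white (np.float64(330.0), np.float64(267.0), 33, np.int64(329), np.int64(331), np.int64(262), np.int64(272))
top collar (np.float64(152.79941002949852), np.float64(223.20353982300884), 678, np.int64(137), np.int64(168), np.int64(208), np.int64(238))
top red (np.float64(150.5), np.float64(213.0), 14, np.int64(150), np.int64(151), np.int64(210), np.int64(216))
top brass (np.float64(149.8139534883721), np.float64(222.1860465116279), 43, np.int64(146), np.int64(154), np.int64(220), np.int64(225))
side knob (np.float64(292.07272727272726), np.float64(266.4661157024793), 605, np.int64(270), np.int64(304), np.int64(244), np.int64(281))
side white (np.float64(298.0), np.float64(253.85714285714286), 7, np.int64(294), np.int64(302), np.int64(253), np.int64(255))
side collar (np.float64(290.5948275862069), np.float64(172.8310344827586), 580, np.int64(274), np.int64(310), np.int64(161), np.int64(197))
side red (np.float64(298.2), np.float64(175.2), 5, np.int64(297), np.int64(300), np.int64(175), np.int64(176))
side brass (np.float64(291.32), np.float64(174.2), 25, np.int64(290), np.int64(293), np.int64(171), np.int64(177))
```

View pics/crop1.png

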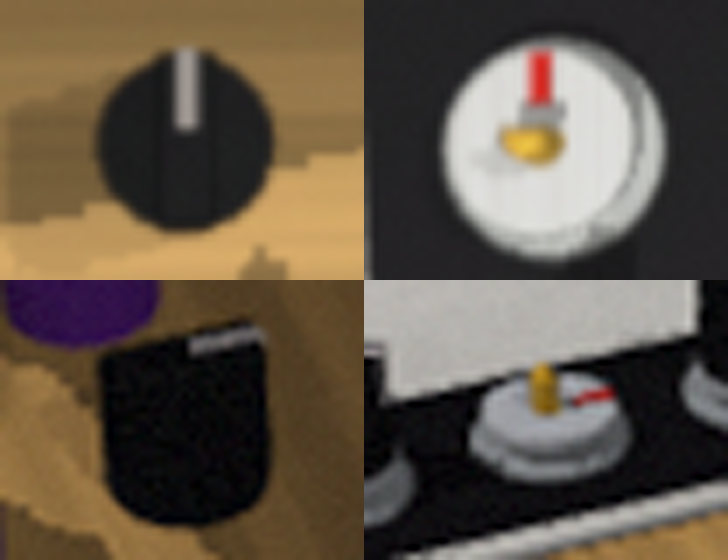

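The crop confirms the choice: a black knob with its white pointer up-image, line ends at about (330.3,261.4) and (330.3,273.1). The stem collar is centred at about (150.4,221.2), with the red line and the D flat also up-image.

```bash
python3 - <<'E'
from h import *
import pickle
from scipy.spatial.transform import Rotation as R
cs=pickle.load(open("c0.pkl","rb"));t=cs["top"];s=cs["side"]
for n,a,b in(("ptr out",(330.3,261.4),(303.2,253.4)),("ptr in",(330.3,273.1),(292.6,254.8)),("collar",(150.4,221.2),(292.2,176.8)),("red in",(150.6,216.2),(295.6,175.9)),("red out",(150.6,208.6),(301.2,174.6))):
    P=tri(t,a,s,b);print(n,P.round(4),(proj(t,P)-a).round(1),(proj(s,P)-b).round(1))
print("ptr onz",onz(t,[(330.3,261.4),(330.3,273.1)],.04).round(4))
print("skirt onz",onz(t,[(329.9,274.5)],.018).round(4))
print("collar,red onz",onz(t,[(150.4,221.2),(150.6,216.2),(150.6,208.6)],.021).round(4))
# strip direction from fixed knobs
print("tool axes",R.from_quat(telemetry.get_obs()["tool_rot"]).as_matrix().round(3))
E
```

```text
ptr out [ 0.5429 -0.2056  0.0381] [[ 0.2 -0.7]] [[-0.7  0.1]]
ptr in [ 0.524  -0.2053  0.0403] [[ 0.1 -0.7]] [[-0.6  0.1]]
collar [0.6142 0.091  0.0186] [[ 0.1 -0.4]] [[-0.3  0. ]]
red in [0.6223 0.0906 0.0195] [[ 0.1 -0.3]] [[-0.2  0. ]]
red out [0.6353 0.0905 0.0202] [[ 0.1 -0.6]] [[-0.4  0.1]]
ptr onz [[ 0.5416 -0.2054  0.04  ]
 [ 0.5229 -0.2051  0.04  ]]
skirt onz [[ 0.5217 -0.2046  0.018 ]]
collar,red onz [[0.6132 0.0904 0.021 ]
 [0.6215 0.0902 0.021 ]
 [0.6342 0.0904 0.021 ]]
tool axes [[ 0.942  0.334 -0.001]
 [ 0.334 -0.942  0.002]
 [ 0.    -0.002 -1.   ]]
```

```bash
python3 -m inch '[[[0,0,0.0189],[0,0,0],0.2],[[0,0,0.0189],[0,0,0],0.2],[[0,0,0.0189],[0,0,0],0.2],[[0,0,0],[0.09,-0.074,0.0225],0.2],[[0,0,0],[0.09,-0.074,0.0225],0.2],[[0,0,0],[0.09,-0.074,0.0225],0.2],[[0,0,0],[0.09,-0.074,0.0225],0.2],[[0,0,0],[0.09,-0.074,0.0225],0.2],[[0,0,0],[0.09,-0.074,0.0225],0.2],[[0,0,0],[0.09,-0.074,0.0225],0.2]]'; python3 -m inch '[[[0,0,0],[0.09,-0.074,0.0225],0.2],[[0,0,0],[0.09,-0.074,0.0225],0.2],[[0,0,0],[0.09,-0.074,0.0225],0.2],[[0,0,0],[0.09,-0.074,0.0225],0.2],[[0,0,0],[0.09,-0.074,0.0225],0.2],[[0,0,0],[0,0,0],0.2],[[0,0,0],[0,0,0],0.2]]'
python3 - <<'E'
from h import *
import pickle
c=vision.camera("wrist");pickle.dump(c,open("w1.pkl","wb"));save("w1",c["img"])
I=c["img"].astype(int);o=telemetry.get_obs();print(o["eef_pos"],o["tool_rot"],o["grip_width"])
m=((I.min(2)>110)&(I.max(2)-I.min(2)<35)).astype(np.uint8)
n,l,st,ce=cv2.connectedComponentsWithStats(m)
for i in range(1,n):
    if st[i,4]>40: print(st[i],ce[i].round(1),onz(c,[ce[i]],.04).round(4))
E
```

```text
clock: 0.98
eef_pos: [0.3594, -0.3174, 0.1836]
tool_rot: [1.0, -0.008, -0.0, -0.0]
ft_force: [0.2, -0.2, -0.4]
grip_width: 0.0345
grasp_force: 0.0
clock: 1.57
eef_pos: [0.4958, -0.2083, 0.1491]
tool_rot: [1.0, -0.006, -0.001, -0.0]
ft_force: [-0.5, -0.5, -0.4]
grip_width: 0.0348
grasp_force: 0.0
[ 0.49496233 -0.20921249  0.14959451] [ 9.99975971e-01 -6.86518663e-03 -9.51845925e-04 -1.44673834e-04] 0.0340927994081991
[308  41  29  23 239] [322.1  52. ] [[ 0.6049 -0.2109  0.04  ]]
[314 157   7  29 198] [317.  171.1] [[ 0.5352 -0.207   0.04  ]]
[ 607  160   33   93 1094] [622.9 201.1] [[ 0.5134 -0.4086  0.04  ]]
[179 201  19  23 162] [188.  211.9] [[ 0.509  -0.1213  0.04  ]]
[  8 221  19  34 170] [ 17.6 239.1] [[ 0.4912 -0.0018  0.04  ]]
[  30  269   48  130 1845] [ 53.6 353.7] [[ 0.3984 -0.0049  0.04  ]]
[334 268  21  21 153] [344.5 278.2] [[ 0.4596 -0.2252  0.04  ]]
```

View pics/w1.png

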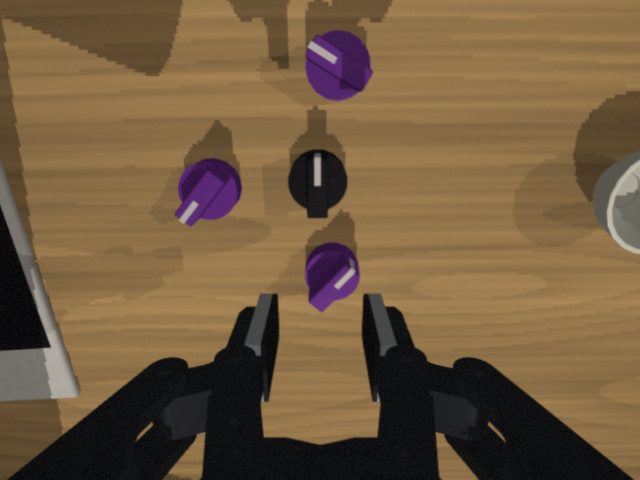

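The wrist view shows the black knob at (317,180), with its white line over rows 157–186 pointing up-image. The purple knobs are at (338,65), (210,190) and (332,270). I'll go over the black knob and take a second wrist view for its height.

```bash
python3 -m inch '[[[0,0,0],[0.046,-0.006,0.08],0.2],[[0,0,0],[0.047,-0.006,0.08],0.2],[[0,0,0],[0,0,0],0.2],[[0,0,0],[0,0,0],0.2]]'
python3 - <<'E'
from h import *
import pickle
w1=pickle.load(open("w1.pkl","rb"));c=vision.camera("wrist");pickle.dump(c,open("w2.pkl","wb"))
print(telemetry.get_obs()["eef_pos"])
def line(c,g):
    I=c["img"].astype(int);m=((I.min(2)>100)&(I.max(2)-I.min(2)<35)).astype(np.uint8)
    n,l,st,ce=cv2.connectedComponentsWithStats(m)
    i=min((i for i in range(1,n) if st[i,4]>60),key=lambda i:np.hypot(*(ce[i]-g)))
    y,x=np.nonzero(l==i); b=np.polyfit(y,x,1); e=[(np.polyval(b,v),v) for v in(y.min()-.5,y.max()+.5)]
    print(st[i],ce[i]);return ce[i],e
a,ea=line(w1,(317,171)); g=proj(c,[[.535,-.2065,.04]])[0]; print(g); b,eb=line(c,g)
print("centroid",tri(w1,a,c,b).round(4),"out",tri(w1,ea[0],c,eb[0]).round(4),"in",tri(w1,ea[1],c,eb[1]).round(4))
print(onz(w1,ea,.04).round(4),onz(c,eb,.04).round(4))
E
```

```text
clock: 1.95
eef_pos: [0.5212, -0.2072, 0.1012]
tool_rot: [1.0, -0.008, -0.002, -0.001]
ft_force: [0.1, 0.3, 0.2]
grip_width: 0.0343
grasp_force: 0.0
[ 0.52185306 -0.20754282  0.10251394]
[314 157   7  29 199] [317. 171.]
[317.90857662 233.66824003]
[315 216   8  33 262] [318.5       232.1221374]
centroid [ 0.5345 -0.2069  0.036 ] out [ 0.5436 -0.207   0.0343] in [ 0.5252 -0.2067  0.037 ]
[[ 0.5444 -0.2071  0.04  ]
 [ 0.5258 -0.2068  0.04  ]] [[ 0.5453 -0.207   0.04  ]
 [ 0.5263 -0.2067  0.04  ]]
```

```bash
python3 -m inch '[[[0,0,0],[0.004,-0.002,0.09],0.2],[[0,0,0],[0,0,0.09],0.2],[[0,0,0],[0,0,0.08],0.2],[[0,0,0],[0,0,0.006],0.2],[[0,0,0],[0,0,0],0.2],[[0,0,0],[0,0,0],1],[[0,0,0],[0,0,0],1],[[0,0,0],[0,0,0],1],[[0,0,0],[0,0,0],1],[[0,0,0],[0,0,0],1]]'
```

```text
clock: 2.83
eef_pos: [0.5261, -0.207, 0.0252]
tool_rot: [1.0, -0.008, 0.002, 0.001]
ft_force: [-0.8, -0.1, 6.7]
grip_width: 0.0127
grasp_force: 60.2
```

```bash
python3 -m inch '[[[0,0,0],[0,0,-0.03],1],[[0,0,0],[0,0,-0.1],1],[[0,0,0],[0,0,-0.1],1],[[0,0,0],[0,0,-0.1],1],[[0,0,0],[0,0,0],1],[[0,0,0],[0,0,0],1]]'
python3 - <<'E'
from h import *
import pickle
cs={n:vision.camera(n) for n in("side","top","wrist")};pickle.dump(cs,open("c1.pkl","wb"))
o=telemetry.get_obs();print(o["eef_pos"],o["tool_rot"],o["grip_width"])
E=o["eef_pos"]
t,s,w=cs["top"],cs["side"],cs["wrist"]
u=proj(s,[E])[0].astype(int);v=proj(w,[E])[0].astype(int);print(u,v,proj(t,[E]))
a=cv2.resize(s["img"][u[1]-45:u[1]+45,u[0]-60:u[0]+60],(400,300),interpolation=cv2.INTER_CUBIC)
y=min(v[1],390);b=cv2.resize(w["img"][y-90:y+90,v[0]-120:v[0]+120],(400,300));print(y)
save("g1",np.hstack([a,b]))
E
```

```text
clock: 3.33
eef_pos: [0.5262, -0.2068, 0.1248]
tool_rot: [1.0, -0.008, 0.003, 0.001]
ft_force: [-0.5, -0.0, -0.1]
grip_width: 0.0128
grasp_force: 59.1
[ 0.5234017  -0.20571068  0.12058143] [ 9.99969833e-01 -7.68621727e-03 -1.04009831e-03 -4.17123920e-04] 0.012438882277527345
[289 216] [318 315] [[331.2181378  270.16534961]]
315
```

View pics/g1.png

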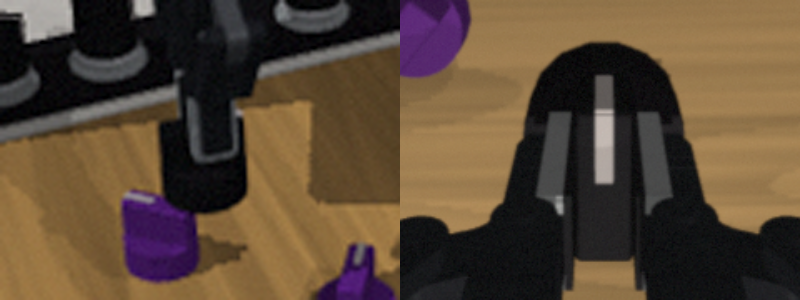

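The crop shows the knob pinched squarely across its bar, hanging clear of the worktop, with the pointer outward at about (320,291) in wrist pixels. Next I carry it to a viewing place just short of the stem.

```bash
python3 -m inch '[[[0,0,0],[0.008,-0.124,0],1],[[0,0,0],[0.008,-0.124,0],1],[[0,0,0],[0.008,-0.124,0],1],[[0,0,0],[0.008,-0.124,0],1],[[0,0,0],[0.008,-0.124,0],1],[[0,0,0],[0.008,-0.124,0],1],[[0,0,0],[0.008,-0.124,0],1],[[0,0,0],[0.008,-0.123,0],1],[[0,0,0],[0,0,0],1],[[0,0,0],[0,0,0],1]]'
python3 - <<'E'
from h import *
import pickle
w=[];obs=[]
cs={n:vision.camera(n) for n in("side","top","wrist")};pickle.dump(cs,open("c2.pkl","wb"))
for i in range(3): vision.camera("wrist");obs.append(telemetry.get_obs()["eef_pos"])
print(np.round(obs,4))
im=cs["wrist"]["img"]
a=cv2.resize(im[40:380,180:460],None,fx=1.7,fy=1.7,interpolation=cv2.INTER_CUBIC)
s=cs["side"];u=proj(s,[np.mean(obs,0)])[0].astype(int);print(u)
b=cv2.resize(s["img"][u[1]-60:u[1]+60,u[0]-35:u[0]+35],None,fx=4,fy=4,interpolation=cv2.INTER_CUBIC)
b=cv2.copyMakeBorder(b,0,max(0,a.shape[0]-b.shape[0]),0,0,cv2.BORDER_CONSTANT);print(a.shape,b.shape)
save("g2",np.hstack([a,b[:a.shape[0]]]))
E
```

```text
clock: 4.32
eef_pos: [0.5462, 0.0436, 0.1213]
tool_rot: [0.999, 0.03, -0.002, -0.019]
ft_force: [0.3, -0.3, -1.0]
grip_width: 0.0122
grasp_force: 59.1
[[0.5468 0.0421 0.1222]
 [0.5469 0.0421 0.1224]
 [0.5471 0.0421 0.1226]]
[265 149]
(578, 476, 3) (578, 280, 3)
```

View pics/g2.png

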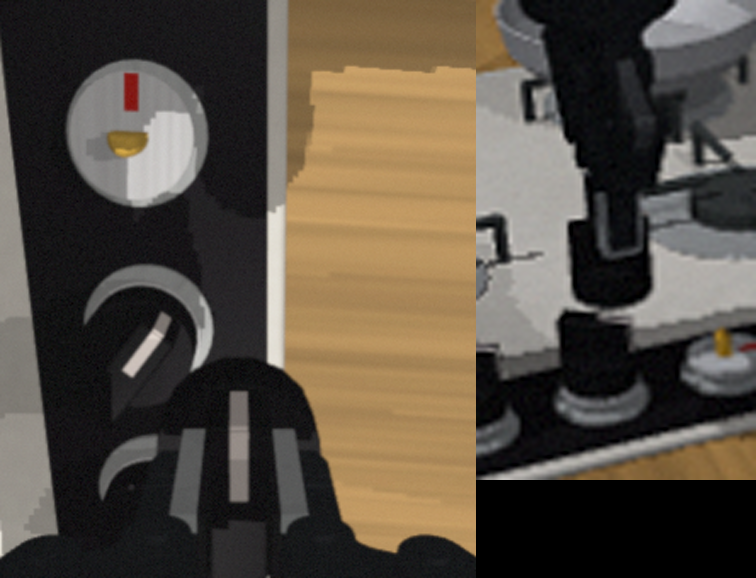

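The wrist view shows the collar at crop (137,132), which is about (261,118) full, with the red line up-image. The knob is held at the bottom with its pointer up. The arm fell short in y and tilted slightly, so I check why.

```bash
python3 -m inch '[[[0,0,0],[0,0,0],1],[[0,0,0],[0,0,0],1]]'; python3 - <<'E'
from h import *
from scipy.spatial.transform import Rotation as R
o=telemetry.get_obs();print(o["joint_pos"].round(3),o["joint_vel"].round(3),o["tau"].round(2),o["ft_torque"].round(2))
print(R.from_quat(o["tool_rot"]).as_matrix().round(3),o["eef_pos"])
E
```

```text
clock: 4.78
eef_pos: [0.5473, 0.0425, 0.1229]
tool_rot: [0.999, 0.029, -0.001, -0.019]
ft_force: [0.3, 0.3, -1.2]
grip_width: 0.012
grasp_force: 59.1
[ 0.056  0.406 -0.054  1.112  0.038  3.141] [ 0.004 -0.001  0.001 -0.     0.     0.001] [-3.000e-02 -4.353e+01  2.362e+01  1.000e-02  1.300e-01  0.000e+00] [-0.05 -0.06  0.  ]
[[ 0.998  0.057 -0.003]
 [ 0.057 -0.998  0.038]
 [-0.    -0.038 -0.999]] [0.54729173 0.04254125 0.12285373]
```

Joint 6 is at its limit (3.141): the stem needs this grasp a half turn round. I'll set the knob down where it came from and regrasp with the tool turned 180°. First I get the stem from this wrist picture.

```bash
python3 - <<'E'
from h import *
import pickle
cs=pickle.load(open("c2.pkl","rb"))
w=cs["wrist"];I=w["img"].astype(int)
def red(c,box):
    I=c["img"].astype(int);m=(I[...,0]>80)&(I[...,1]<.45*I[...,0])&(I[...,2]<.45*I[...,0]);x0,y0,x1,y1=box
    k=np.zeros_like(m);k[y0:y1,x0:x1]=1;y,x=np.nonzero(m&k);b=np.polyfit(y,x,1);return [(np.polyval(b,y.max()+.5),y.max()+.5),(np.polyval(b,y.min()-.5),y.min()-.5)],len(x)
e,n=red(w,(220,70,300,130));P=onz(w,e,.021);d=P[1]-P[0];print(e,n,P.round(4),"yaw",np.arctan2(d[1],d[0]))
# collar circle
m=((I.min(2)>70)&(I.max(2)-I.min(2)<40)).astype(np.uint8);m[:, :215]=0;m[:,306:]=0;m[:70]=0;m[165:]=0
m=cv2.morphologyEx(m,cv2.MORPH_CLOSE,np.ones((15,15)))
n,l,st,ce=cv2.connectedComponentsWithStats(m);i=1+np.argmax(st[1:,4])
ct=cv2.findContours((l==i).astype(np.uint8),0,1)[0][0];el=cv2.fitEllipse(cv2.convexHull(ct));print(el,onz(w,[el[0]],.021),onz(w,[el[0]],.015))
# black strip right edge / hob right edge direction
t=cs["top"]
t0=pickle.load(open("c0.pkl","rb"))["top"]
e,n=red(t0,(138,205,168,220));print(e,n,onz(t0,e,.021).round(4))
P=onz(t0,[(189.5,365),(176.5,128)],.008);d=P[1]-P[0];print("strip yaw",np.arctan2(d[1],d[0]))
E
```

```text
[(np.float64(256.6561331023922), np.float64(104.5)), (np.float64(256.4251401571505), np.float64(82.5))] 172 [[0.6239 0.0877 0.021 ]
 [0.6361 0.088  0.021 ]] yaw 0.017972998718528366
((260.45477294921875, 117.84400939941406), (82.13774871826172, 87.67511749267578), 154.63494873046875) [[0.6164571  0.08541805 0.021     ]] [[0.61608018 0.08650403 0.015     ]]
[(np.float64(150.49999999999997), np.float64(216.5)), (np.float64(150.49999999999997), np.float64(209.5))] 14 [[0.621  0.0904 0.021 ]
 [0.6327 0.0906 0.021 ]]
strip yaw 0.06520029349205383
```

```bash
python3 -m inch '[[[0,0,0.0159],[-0.02,0.1,0],1],[[0,0,0],[-0.008,0.124,0],1],[[0,0,0],[-0.008,0.124,0],1],[[0,0,0],[-0.008,0.124,0],1],[[0,0,0],[-0.008,0.124,0],1],[[0,0,0],[-0.008,0.124,0],1],[[0,0,0],[-0.008,0.1,0],1],[[0,0,0],[0,0,0],1],[[0,0,0],[0,0,0],1]]'; python3 - <<'E'
from h import *
from scipy.spatial.transform import Rotation as R
o=telemetry.get_obs();print(o["joint_pos"].round(3),o["eef_pos"])
print(R.from_quat(o["tool_rot"]).as_matrix().round(4))
E
```

```text
clock: 5.53
eef_pos: [0.5227, -0.2162, 0.1112]
tool_rot: [1.0, -0.014, -0.002, -0.024]
ft_force: [0.1, 1.0, -0.2]
grip_width: 0.0126
grasp_force: 59.2
[-0.415  0.462  0.003  1.133  0.043  2.754] [ 0.52270636 -0.21616326  0.11123885]
[[ 0.9996 -0.0278 -0.003 ]
 [-0.0276 -0.9985  0.048 ]
 [-0.0043 -0.0479 -0.9988]]
```

```bash
python3 -m inch '[[[-0.0076,0,0],[0,-0.032,0],1],[[0,0,0],[0,0,0.1],1],[[0,0,0],[0,0,0.1],1],[[0,0,0],[0,0,0],1],[[0,0,0],[0,0,0],1]]'; python3 - <<'E'
from h import *
from scipy.spatial.transform import Rotation as R
o=telemetry.get_obs();print(o["joint_pos"].round(3),o["eef_pos"],o["ft_force"])
print(R.from_quat(o["tool_rot"]).as_matrix().round(4))
E
```

```text
clock: 5.95
eef_pos: [0.5215, -0.2028, 0.0506]
tool_rot: [1.0, -0.011, -0.004, -0.001]
ft_force: [0.0, -0.2, 0.2]
grip_width: 0.0125
grasp_force: 59.2
[-3.700e-01  5.030e-01 -1.070e-01  9.710e-01 -1.000e-03  2.793e+00] [ 0.52154825 -0.20278088  0.05063151] [ 0.0192184  -0.18965856  0.2422653 ]
[[ 0.9997 -0.022  -0.0089]
 [-0.022  -0.9998  0.0021]
 [-0.0089 -0.0019 -1.    ]]
```

```bash
python3 -m inch '[[[0,0.0014,0],[0,0,0.05],1],[[0,0,0],[0,0,0.03],1],[[0,0,0],[0,0,0],1]]';  python3 -m inch '[[[0,0,0],[0,0,0.004],1],[[0,0,0],[0,0,0],1]]'; python3 -m inch '[[[0,0,0],[0,0,0.004],1],[[0,0,0],[0,0,0],1]]'
```

```text
clock: 6.2
eef_pos: [0.5227, -0.2041, 0.0276]
tool_rot: [1.0, -0.012, 0.001, -0.0]
ft_force: [-1.1, -0.4, -0.7]
grip_width: 0.0125
grasp_force: 59.2
clock: 6.37
eef_pos: [0.5239, -0.2048, 0.0276]
tool_rot: [1.0, -0.012, 0.003, 0.0]
ft_force: [0.1, 0.8, -1.1]
grip_width: 0.0124
grasp_force: 59.2
clock: 6.53
eef_pos: [0.5236, -0.2049, 0.0261]
tool_rot: [1.0, -0.012, 0.003, 0.0]
ft_force: [-0.7, -0.2, -0.6]
grip_width: 0.0127
grasp_force: 59.2
```

```bash
python3 -m inch '[[[0,0,0],[0,0,0.004],1],[[0,0,0],[0,0,0],1]]';  python3 -m inch '[[[0,0,0],[0,0,0.004],1],[[0,0,0],[0,0,0],1]]'; python3 -m inch '[[[0,0,0],[0,0,0.004],1],[[0,0,0],[0,0,0],1]]'
```

```text
clock: 6.7
eef_pos: [0.5238, -0.2048, 0.0252]
tool_rot: [1.0, -0.012, 0.003, 0.0]
ft_force: [-0.7, -0.3, 3.4]
grip_width: 0.0127
grasp_force: 59.7
clock: 6.87
eef_pos: [0.5238, -0.2048, 0.0252]
tool_rot: [1.0, -0.012, 0.003, 0.0]
ft_force: [-3.4, 2.0, 11.5]
grip_width: 0.0124
grasp_force: 60.7
clock: 7.03
eef_pos: [0.5238, -0.2048, 0.0251]
tool_rot: [1.0, -0.012, 0.003, 0.0]
ft_force: [-5.8, 3.5, 18.5]
grip_width: 0.0128
grasp_force: 61.7
```

```bash
python3 -m inch '[[[0,0,0],[0,0,-0.009],1],[[0,0,0],[0,0,0],0.2],[[0,0,0],[0,0,0],0.2],[[0,0,0],[0,0,0],0.2],[[0,0,0],[0,0,-0.1],0.2],[[0,0,0],[0,0,-0.1],0.2],[[0,0,0],[0,0,-0.1],0.2],[[0,0,-0.0192],[0,0,0],0.2],[[0,0,-0.0192],[0,0,0],0.2],[[0,0,-0.0192],[0,0,0],0.2]]'
python3 -m inch '[[[0,0,-0.0192],[0,0,0],0.2],[[0,0,-0.0192],[0,0,0],0.2],[[0,0,-0.0192],[0,0,0],0.2],[[0,0,-0.0192],[0,0,0],0.2],[[0,0,-0.0192],[0,0,0],0.2],[[0,0,-0.0192],[0,0,0],0.2],[[0,0,-0.0192],[0,0,0],0.2],[[0,0,-0.0192],[0,0,0],0.2],[[0,0,-0.0192],[0,0,0],0.2],[[0,0,-0.0192],[0,0,0],0.2]]'
python3 -m inch '[[[0,0,-0.0192],[0,0,0],0.2],[[0,0,-0.0192],[0,0,0],0.2],[[0,0,-0.0192],[0,0,0],0.2],[[0,0,-0.0192],[0,0,0],0.2],[[0,0,-0.0192],[0,0,0],0.2],[[0,0,-0.0192],[0,0,0],0.2],[[0,0,-0.0192],[0,0,0],0.2],[[0,0,-0.0192],[0,0,0],0.2],[[0,0,-0.0192],[0,0,0],0.2],[[0,0,-0.0192],[0,0,0],0.2]]'
python3 -m inch '[[[0,0,-0.0192],[0,0,0],0.2],[[0,0,-0.0192],[0,0,0],0.2],[[0,0,-0.0192],[0,0,0],0.2],[[0,0,0],[0,0,0],0.2],[[0,0,0],[0,0,0],0.2]]'
python3 - <<'E'
from h import *
import pickle
from scipy.spatial.transform import Rotation as R
cs={n:vision.camera(n) for n in("wrist","top")};pickle.dump(cs,open("c3.pkl","wb"))
o=telemetry.get_obs();print(o["joint_pos"].round(3),o["eef_pos"],R.from_quat(o["tool_rot"]).as_matrix().round(4))
for nm,c in cs.items():
    I=c["img"].astype(int);m=((I.min(2)>100)&(I.max(2)-I.min(2)<35)).astype(np.uint8)
    n,l,st,ce=cv2.connectedComponentsWithStats(m)
    for i in range(1,n):
        P=onz(c,[ce[i]],.04)[0]
        if 20<st[i,4]<600 and abs(P[0]-.53)<.05 and abs(P[1]+.205)<.04: print(nm,st[i],ce[i].round(1),P.round(4))
E
```

```text
clock: 7.87
eef_pos: [0.5231, -0.2048, 0.1149]
tool_rot: [0.985, 0.171, 0.003, 0.001]
ft_force: [0.5, -0.2, 0.8]
grip_width: 0.0342
grasp_force: 0.0
clock: 8.7
eef_pos: [0.5225, -0.2046, 0.1138]
tool_rot: [0.714, 0.7, 0.001, 0.001]
ft_force: [1.1, 0.6, 0.1]
grip_width: 0.0342
grasp_force: 0.0
clock: 9.53
eef_pos: [0.5225, -0.2046, 0.1138]
tool_rot: [0.191, 0.982, 0.0, 0.002]
ft_force: [0.4, 0.2, -0.1]
grip_width: 0.0338
grasp_force: 0.0
clock: 9.95
eef_pos: [0.5225, -0.2046, 0.114]
tool_rot: [0.016, 1.0, 0.0, 0.002]
ft_force: [-0.2, -0.5, -0.2]
grip_width: 0.0338
grasp_force: 0.0
[-3.740e-01  4.330e-01 -3.500e-02  1.099e+00  1.000e-03 -3.430e-01] [ 0.522642   -0.20458873  0.11421671] [[-9.995e-01  3.100e-02  3.900e-03]
 [ 3.100e-02  9.995e-01  0.000e+00]
 [-3.900e-03  2.000e-04 -1.000e+00]]
wrist [317 248   7  29 196] [320.  261.6] [ 0.5326 -0.2051  0.04  ]
```

```bash
python3 -m inch '[[[0,0.0006,0],[0,0,0.1],0.2],[[0,0,0],[0,0,0.1],0.2],[[0,0,0],[0,0,0.092],0.2],[[0,0,0],[0,0,0],0.2],[[0,0,0],[0,0,0],1],[[0,0,0],[0,0,0],1],[[0,0,0],[0,0,0],1],[[0,0,0],[0,0,0],1],[[0,0,0],[0,0,0],1]]'
python3 -m inch '[[[0,0,0],[0,0,-0.03],1],[[0,0,0],[0,0,-0.12],1],[[0,0,0],[0,0,-0.12],1],[[0,0,0],[0,0,-0.06],1],[[0,0,0],[0,0,0],1],[[0,0,0],[0,0,0],1]]'
python3 - <<'E'
from h import *
from scipy.spatial.transform import Rotation as R
o=telemetry.get_obs();print(o["joint_pos"].round(3),o["eef_pos"],R.from_quat(o["tool_rot"]).as_matrix().round(4))
E
```

```text
clock: 10.8
eef_pos: [0.524, -0.205, 0.0285]
tool_rot: [0.014, 1.0, -0.001, 0.002]
ft_force: [-0.4, 0.3, -0.6]
grip_width: 0.0125
grasp_force: 63.0
clock: 11.3
eef_pos: [0.5241, -0.2051, 0.1284]
tool_rot: [0.014, 1.0, -0.001, 0.003]
ft_force: [-0.6, -0.2, -1.1]
grip_width: 0.0122
grasp_force: 63.1
[-0.373  0.422 -0.012  1.131  0.    -0.344] [ 0.52411534 -0.20510985  0.12841756] [[-0.9996  0.0287  0.0051]
 [ 0.0287  0.9996 -0.0018]
 [-0.0051 -0.0016 -1.    ]]
```

```bash
python3 -m inch '[[[0,0,0],[-0.045,0.1,0],1],[[0,0,0],[-0.045,0.1,0],1],[[0,0,0],[-0.045,0.1,0],1],[[0,0,0],[-0.045,0.1,0],1],[[0,0,0],[-0.045,0.1,0],1],[[0,0,0],[-0.045,0.1,0],1],[[0,0,0],[-0.045,0.1,0],1],[[0,0,0],[-0.045,0.1,0],1],[[0,0,0],[-0.045,0.1,0],1],[[0,0.0008,-0.0078],[-0.047,0.099,0],1]]'
python3 -m inch '[[[0,0,0],[0,0,0],1],[[0,0,0],[0,0,0],1],[[0,0,0],[0,0,0],1]]'
python3 - <<'E'
from h import *
import pickle
from scipy.spatial.transform import Rotation as R
cs={n:vision.camera(n) for n in("wrist","side")};pickle.dump(cs,open("c4.pkl","wb"))
o=telemetry.get_obs();print(o["joint_pos"].round(3),o["eef_pos"],R.from_quat(o["tool_rot"]).as_matrix().round(4))
w=cs["wrist"];print(proj(w,[[.615,.09,.021],[.636,.09,.021],o["eef_pos"]]))
a=cv2.resize(w["img"][40:400,160:480],None,fx=1.65,fy=1.65,interpolation=cv2.INTER_CUBIC)
save("g3",a)
E
```

```text
clock: 12.13
eef_pos: [0.6659, 0.0925, 0.1241]
tool_rot: [-0.011, 1.0, -0.0, -0.004]
ft_force: [1.6, -0.8, -1.3]
grip_width: 0.0122
grasp_force: 63.1
clock: 12.38
eef_pos: [0.6657, 0.0908, 0.1242]
tool_rot: [-0.01, 1.0, -0.0, -0.004]
ft_force: [-0.6, -1.2, -0.1]
grip_width: 0.0123
grasp_force: 63.1
[0.134 0.647 0.357 1.287 0.    0.115] [0.66597543 0.0897257  0.12524945] [[-9.998e-01 -1.870e-02 -6.500e-03]
 [-1.870e-02  9.998e-01 -6.000e-04]
 [ 6.500e-03 -5.000e-04 -1.000e+00]]
[[321.01442893 153.24231697]
 [320.29264213 186.85002251]
 [317.96473794 313.32772023]]
```

View pics/g3.png

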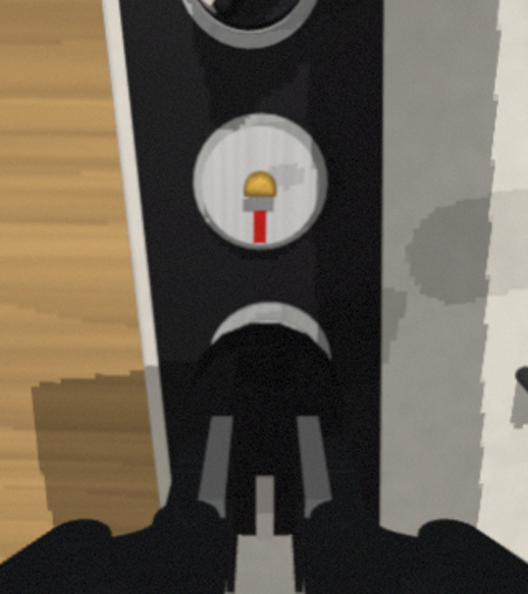

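The wrist view shows the collar at about (317.6,150) with its red line running down-image at rows 167–187. The held knob's white line is at (320.3, 329–364), also pointing down-image, so the orientations agree. Now I compute the relative offset.

```bash
python3 - <<'E'
from h import *
import pickle
cs=pickle.load(open("c4.pkl","rb"));w=cs["wrist"];I=w["img"].astype(int)
def fit(m,box):
    x0,y0,x1,y1=box;y,x=np.nonzero(m[y0:y1,x0:x1]);y+=y0;x+=x0;b=np.polyfit(y,x,1);return [(np.polyval(b,v),v) for v in(y.min()-.5,y.max()+.5)],len(x)
r,n=fit((I[...,0]>100)&(I[...,1]<.5*I[...,0]),(300,155,335,200));R=onz(w,r,.021)
p,n2=fit((I.min(2)>70),(308,325,332,362));P=onz(w,p,.125+.0115)
yw=lambda A:np.arctan2(*(A[1]-A[0])[1::-1])
print("red",r,n,R.round(4),yw(R));print("ptr",p,n2,P.round(4),yw(P))
m=((I.min(2)>95)&(I.max(2)-I.min(2)<40)).astype(np.uint8);m[:105]=0;m[195:]=0;m[:,:272]=0;m[:,364:]=0
m=cv2.morphologyEx(m,cv2.MORPH_CLOSE,np.ones((21,21)));ct=max(cv2.findContours(m,0,1)[0],key=cv2.contourArea);el=cv2.fitEllipse(cv2.convexHull(ct))
print(el,onz(w,[el[0]],.021).round(4),cv2.boundingRect(ct))
# shaft triangulation: earlier wrist view (c2) vs now, red ends
w2=pickle.load(open("c2.pkl","rb"))["wrist"]
print("tri out",tri(w2,(256.4,82.5),w,r[1]).round(4),"in",tri(w2,(256.7,104.5),w,r[0]).round(4))
E
```

```text
red [(np.float64(317.0), np.float64(167.5)), (np.float64(317.0), np.float64(186.5))] 133 [[0.6238 0.0877 0.021 ]
 [0.6358 0.0879 0.021 ]] 0.01853027669099401
ptr [(np.float64(320.05445463478515), np.float64(328.5)), (np.float64(319.97338683262336), np.float64(361.5))] 362 [[0.6659 0.0906 0.1365]
 [0.6808 0.0909 0.1365]] 0.018810372544375033
((316.6548156738281, 149.0887451171875), (79.49081420898438, 81.64408111572266), 5.980972766876221) [[0.6125 0.0873 0.021 ]] (277, 109, 80, 81)
tri out [0.636  0.088  0.0205] in [0.6239 0.0877 0.0208]
```

```bash
python3 - <<'E'
from h import *
import pickle
w=pickle.load(open("c4.pkl","rb"))["wrist"];w2=pickle.load(open("c2.pkl","rb"))["wrist"];w1=pickle.load(open("w1.pkl","rb"))
for n,c,b in(("c4",w,(300,135,335,170)),("c2",w2,(240,105,280,140))):
    I=c["img"].astype(int);m=(I[...,0]-I[...,2]>60)&(I[...,1]>.5*I[...,0]);x0,y0,x1,y1=b
    y,x=np.nonzero(m[y0:y1,x0:x1]);y+=y0;x+=x0
    print(n,len(x),x.min(),x.max(),y.min(),y.max())
    xc=(x.min()+x.max())/2
    for z in(.033,.035):print(z,"vmin",onz(c,[(xc,y.min()-.5)],z).round(4),"vmax",onz(c,[(xc,y.max()+.5)],z).round(4))
    print(" ".join(f"{v}:{(y==v).sum()}" for v in range(y.min(),y.max()+1)))
I=w["img"].astype(int);print([(v,int(I[v,318:323].min(1).mean() if 0 else I[v,318:323].mean())) for v in range(322,372,2)])
print(w["pose"][:3,3].round(4),w2["pose"][:3,3].round(4))
E
```

```text
c4 238 308 326 144 167
0.033 vmin [[0.6079 0.0875 0.033 ]] vmax [[0.6219 0.0878 0.033 ]]
0.035 vmin [[0.6077 0.0875 0.035 ]] vmax [[0.6216 0.0878 0.035 ]]
144:7 145:10 146:13 147:14 148:15 149:17 150:17 151:18 152:18 153:19 154:19 155:19 156:19 157:18 158:13 159:0 160:0 161:0 162:0 163:0 164:0 165:0 166:0 167:2
c2 265 244 266 117 131
0.033 vmin [[0.6178 0.0863 0.033 ]] vmax [[0.6095 0.0863 0.033 ]]
0.035 vmin [[0.6179 0.086  0.035 ]] vmax [[0.6097 0.0859 0.035 ]]
117:1 118:20 119:23 120:23 121:22 122:22 123:22 124:22 125:21 126:20 127:18 128:16 129:15 130:12 131:8
[(322, 16), (324, 16), (326, 17), (328, 69), (330, 112), (332, 117), (334, 116), (336, 116), (338, 114), (340, 115), (342, 116), (344, 115), (346, 116), (348, 115), (350, 118), (352, 136), (354, 136), (356, 135), (358, 135), (360, 136), (362, 135), (364, 134), (366, 137), (368, 141), (370, 142)]
[0.5841 0.089  0.2663] [0.6317 0.0416 0.2629]
```

```bash
python3 -m inch '[[[0,-0.0008,0],[0.08,-0.004,0],1],[[0,0,0],[0.085,-0.0033,0],1],[[0,0,0],[0,0,0.07],1],[[0,0,0],[0,0,0.07],1],[[0,0,0],[0,0,0.05],1],[[0,0,0],[0,0,0],1],[[0,0,0],[0,0,0],1],[[0,0,0],[0,0,0],1]]'
python3 - <<'E'
from h import *
import pickle
from scipy.spatial.transform import Rotation as R
cs={n:vision.camera(n) for n in("side","wrist")};pickle.dump(cs,open("c5.pkl","wb"))
for i in range(2): vision.camera("wrist")
o=telemetry.get_obs();print(o["eef_pos"].round(4),R.from_quat(o["tool_rot"]).as_matrix().round(4))
s=cs["side"]
save("g4",cv2.resize(s["img"][130:210,245:345],None,fx=6,fy=6,interpolation=cv2.INTER_CUBIC))
E
```

```text
clock: 13.15
eef_pos: [0.6182, 0.0871, 0.0703]
tool_rot: [-0.01, 1.0, 0.0, 0.001]
ft_force: [1.2, 0.6, 0.0]
grip_width: 0.0121
grasp_force: 63.1
[0.6185 0.0878 0.0705] [[-9.998e-01 -2.010e-02  3.100e-03]
 [-2.010e-02  9.998e-01  4.000e-04]
 [-3.100e-03  3.000e-04 -1.000e+00]]
```

View pics/g4.png

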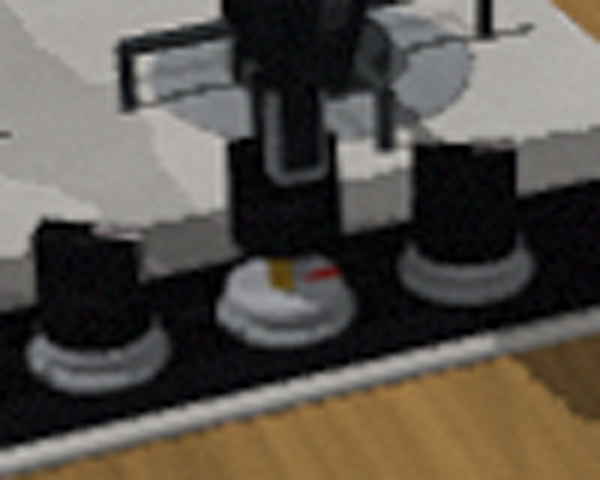

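The side view shows the knob directly above the shaft: knob skirt centred at about crop x 286, shaft at 283, so perhaps 1 mm too far in +x. I measure that to sub-pixel.

```bash
python3 - <<'E'
from h import *
import pickle
s=pickle.load(open("c5.pkl","rb"))["side"];I=s["img"].astype(int);G=I.sum(2)/3
def cross(row,x0,x1,up): # subpixel crossing of level between means
    g=G[row,x0:x1];d=np.abs(np.diff(g));k=np.argmax(d);lo,hi=g[max(0,k-2)],g[min(len(g)-1,k+3)];lv=(lo+hi)/2
    for j in range(max(0,k-2),min(len(g)-1,k+3)):
        if (g[j]-lv)*(g[j+1]-lv)<=0: return x0+j+(lv-g[j])/(g[j+1]-g[j])
for r in range(156,171,2): print(r,cross(r,278,290,0),cross(r,296,308,0))
m=(I[...,0]-I[...,2]>45)&(I[...,1]>.5*I[...,0]);m[:170]=0;m[180:]=0;m[:,:285]=0;m[:,300:]=0
y,x=np.nonzero(m)
for v in sorted(set(y)): print("brass",v,x[y==v].min(),x[y==v].max())
for z in(.021,.03,.035,.045,.06): print(z,proj(s,[[.615,.0875,z],[.617,.0875,z],[.615,.0895,z]]).round(2).tolist())
E
```

```text
156 282.3194888178914 300.758064516129
158 282.3780068728522 301.359693877551
160 282.5557692307692 301.1139705882353
162 282.52272727272725 301.40880503144655
164 282.4805194805195 301.3936170212766
166 282.890977443609 301.4973821989529
168 282.90909090909093 301.4
170 283.46078431372547 301.55
brass 174 290 292
brass 175 290 292
brass 176 290 293
brass 177 291 293
0.021 [[292.65, 176.55], [293.5, 176.39], [292.39, 176.14]]
0.03 [[292.47, 173.07], [293.32, 172.91], [292.21, 172.67]]
0.035 [[292.37, 171.12], [293.21, 170.96], [292.11, 170.72]]
0.045 [[292.16, 167.19], [293.01, 167.04], [291.9, 166.8]]
0.06 [[291.85, 161.23], [292.71, 161.07], [291.58, 160.84]]
```

```bash
python3 -m inch '[[[0,0,0],[0.0013,0,0.012],1],[[0,0,0],[0,0,0.007],1],[[0,0,0],[0,0,0],1]]'; python3 -m inch '[[[0,0,0],[0,0,0.007],1],[[0,0,0],[0,0,0],1]]'; python3 -m inch '[[[0,0,0],[0,0,0.007],1],[[0,0,0],[0,0,0],1]]'
```

```text
clock: 13.6
eef_pos: [0.6167, 0.0879, 0.0628]
tool_rot: [-0.01, 1.0, -0.0, -0.0]
ft_force: [-0.5, -0.9, -1.7]
grip_width: 0.012
grasp_force: 63.1
clock: 13.77
eef_pos: [0.6169, 0.0879, 0.0608]
tool_rot: [-0.01, 1.0, -0.0, -0.0]
ft_force: [0.1, 0.7, -1.1]
grip_width: 0.0121
grasp_force: 63.1
clock: 13.93
eef_pos: [0.617, 0.0878, 0.0587]
tool_rot: [-0.01, 1.0, -0.0, -0.0]
ft_force: [-0.1, -0.7, -1.3]
grip_width: 0.012
grasp_force: 63.1
```

No contact force, and the underside is already below the shaft top, so the knob is on. I keep lowering.

```bash
python3 -m inch '[[[0,0,0],[0,0,0.01],1],[[0,0,0],[0,0,0],1]]'; python3 -m inch '[[[0,0,0],[0,0,0.01],1],[[0,0,0],[0,0,0],1]]'; python3 -m inch '[[[0,0,0],[0,0,0.008],1],[[0,0,0],[0,0,0],1]]'
```

```text
clock: 14.1
eef_pos: [0.6169, 0.0878, 0.0556]
tool_rot: [-0.01, 1.0, -0.0, -0.0]
ft_force: [-0.3, 0.0, -0.6]
grip_width: 0.0121
grasp_force: 63.1
clock: 14.27
eef_pos: [0.6169, 0.0878, 0.0526]
tool_rot: [-0.01, 1.0, -0.0, -0.0]
ft_force: [-0.1, -0.1, -1.6]
grip_width: 0.0121
grasp_force: 63.1
clock: 14.43
eef_pos: [0.6169, 0.0878, 0.0503]
tool_rot: [-0.01, 1.0, -0.0, -0.0]
ft_force: [-0.4, -0.5, -0.4]
grip_width: 0.0121
grasp_force: 63.1
```

```bash
python3 -m inch '[[[0,0,0],[0,0,0.006],1],[[0,0,0],[0,0,0],1]]'; python3 -m inch '[[[0,0,0],[0,0,0.006],1],[[0,0,0],[0,0,0],1]]'; python3 -m inch '[[[0,0,0],[0,0,0.006],1],[[0,0,0],[0,0,0],1]]'
```

```text
clock: 14.6
eef_pos: [0.6174, 0.0879, 0.0491]
tool_rot: [-0.01, 1.0, 0.0, 0.001]
ft_force: [0.5, -0.2, -0.7]
grip_width: 0.0122
grasp_force: 63.2
clock: 14.77
eef_pos: [0.6175, 0.0879, 0.0477]
tool_rot: [-0.01, 1.0, 0.0, 0.001]
ft_force: [-1.3, 0.2, 3.1]
grip_width: 0.0123
grasp_force: 63.7
clock: 14.93
eef_pos: [0.6175, 0.0879, 0.0459]
tool_rot: [-0.01, 1.0, 0.0, 0.001]
ft_force: [-1.0, -0.4, 4.5]
grip_width: 0.0121
grasp_force: 63.9
```

Spring contact is at about z = 0.0485. Next I press through the travel to the hard stop.

```bash
python3 -m inch '[[[0,0,0],[0,0,0.006],1],[[0,0,0],[0,0,0],1]]'; python3 -m inch '[[[0,0,0],[0,0,0.006],1],[[0,0,0],[0,0,0],1]]'; python3 -m inch '[[[0,0,0],[0,0,0.004],1],[[0,0,0],[0,0,0],1]]'; python3 -m inch '[[[0,0,0],[0,0,0.003],1],[[0,0,0],[0,0,0],1]]'
```

```text
clock: 15.1
eef_pos: [0.6175, 0.0879, 0.0442]
tool_rot: [-0.01, 1.0, 0.0, 0.001]
ft_force: [-2.6, 0.0, 6.2]
grip_width: 0.0122
grasp_force: 64.0
clock: 15.27
eef_pos: [0.6176, 0.0879, 0.043]
tool_rot: [-0.01, 1.0, 0.0, 0.001]
ft_force: [-2.1, -1.0, 7.4]
grip_width: 0.012
grasp_force: 64.3
clock: 15.43
eef_pos: [0.6176, 0.0879, 0.0429]
tool_rot: [-0.01, 1.0, 0.0, 0.001]
ft_force: [-3.9, -0.5, 12.7]
grip_width: 0.0121
grasp_force: 64.9
clock: 15.6
eef_pos: [0.6176, 0.0879, 0.0428]
tool_rot: [-0.01, 1.0, 0.0, 0.001]
ft_force: [-5.7, -0.9, 17.4]
grip_width: 0.0122
grasp_force: 65.4
```

The hard stop is reached: 17 N with no further travel. I wait briefly to see that it holds and take a last look.

```bash
python3 -m inch '[[[0,0,0],[0,0,0],1],[[0,0,0],[0,0,0],1],[[0,0,0],[0,0,0],1],[[0,0,0],[0,0,0],1],[[0,0,0],[0,0,0],1],[[0,0,0],[0,0,0],1]]'
python3 - <<'E'
from h import *
s=vision.camera("side");w=vision.camera("wrist")
a=cv2.resize(s["img"][130:210,245:345],(400,320),interpolation=cv2.INTER_CUBIC)
b=cv2.resize(w["img"][160:400,170:470],(400,320),interpolation=cv2.INTER_CUBIC)
save("g5",np.hstack([a,b]))
E
```

```text
clock: 16.1
eef_pos: [0.6177, 0.0879, 0.0428]
tool_rot: [-0.01, 1.0, 0.0, 0.001]
ft_force: [-5.8, -1.2, 16.6]
grip_width: 0.012
grasp_force: 65.4
```

View pics/g5.png

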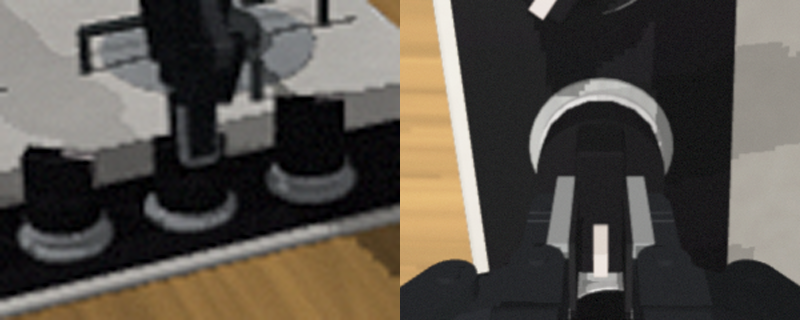

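The last view shows the knob skirt sitting flush on the collar (side crop about (190,205)), lower than its neighbours. The shaft and red line are covered, the pointer lies over the line, and the force is steady.

```bash
python3 -c "from workcell import workorder; print(workorder.job_done())"
```

```text
the job is handed in; nothing more can be done
None
```

The knob is fully home on the D-shaft with its pointer over the red line, still gripped and held pressed against the hard stop at about 17 N; I handed the job in at about 16 s and have not seen a verdict.

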